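Close the loose parts tub on the repair bench

ROBOT

A 6-joint arm with a two-finger parallel gripper is mounted at the origin on the work surface. World frame = base frame: x ahead of the robot, y to its left, z up, the work surface at z = 0. Lengths are in m, angles in rad, forces in N, time in s.
With the tool pointing down it reaches from about 0.25 to 0.725 m from the base axis. Payload 4 kg.
Tool frame: the origin (TCP) lies on the centre line of the jaws, within the pads' length; the fingertips stand 17 mm ahead of it and the grasp point (between the pads) lies 2 mm behind it; z points along the fingers, y is the line along which they close (so a half turn about z gives the same grasp; the last joint's range is limited). The gripper opens to 85 mm and grips with 20 to 120 N. Pads are 22 mm wide; open, the fingers measure 114 mm over their backs; the gripper's body (76 mm by 85 mm) begins 54 mm behind the grasp point. The pads swing forward as they close: fully open they stand 13 mm farther back than shut.
Start: joints at [-1.317, 0.241, 0.005, 1.335, 0, 1.571], TCP at [0.126, -0.484, 0.22] pointing down, gripper open.
Joint ranges: [-2.72, 2.72], [-1.05, 1.87], [-1.09, 1.28], [-1.99, 2.15], [-1.42, 1.44], [-3.14, 3.14]. Speed limits (rad/s): [2.79, 2.79, 3.14, 3.14, 3.14, 3.14].

INTERFACE

Orientations are given as a unit quaternion [x, y, z, w].
In Python, from workcell import get_obs, imaging, order gives the robot as it stands.
- The arm moves only by the tool apply_moves, never from a script. Its argument "targets" is a list that holds one entry, the list of rows, each a list of 5 numbers: the shift along the world's x, y, z in units of 40 mm (1.0 is 40 mm), then the turn about the world's z in degrees, then the gripper command: -1 is shut, 1 is fully open, values between are in proportion. In form: [[[dx, dy, dz, turn, fingers], ...]]. A call has 1 to 8 rows; each row shifts and turns the commanded pose from where the row before left it; what a row does not reach is not made up. A row lasts 1/12 s, in which the tool goes at most 41.7 mm and 7.16 degrees, less where a joint would pass 70% of its speed; a pose out of reach is approached as far as the arm can. A call is refused whole if a number of a shift passes 1 or a number of a turn 7.16, either way. A call with a gripper value outside its range is refused whole. The fingers move at their own pace and stop on an object; the grip force is fixed at half the most. Time passes only in rows, so rows that do not move let the fingers close. It gives the time, the measured TCP pose, the force, the opening and the grip force at its end, in the units of the state.
- get_obs(): the state, without advancing time (a new reading comes with each control period).
- imaging.camera(name): name is "side" or "top" or "wrist"; returns (picture, depth): 400x640x3 uint8, blue, green, red; 400x640 float32, m along the optical axis (not along the pixel's ray), 0 where there is no reading.
- imaging.get_calibration(name): a dict with "camera_matrix" (3x3 intrinsics, pixels), "k1" (the pictures are not rectified: a ray, as slopes to the right and down, at radius r is drawn at 1 + k1 r^2 times it, then the intrinsics apply), "eye" and "rotation" of the camera in the world; the wrist camera has in their place "hand_eye" (4x4, takes a point from camera to tool coordinates, whose origin is the TCP and whose axes are the flange's). Camera axes: x right, y down, z forward; pixel columns grow to the right and rows downward; lengths in m; the calibration is good to about 2 mm. A picture is of the moment at which its call begins: read the wrist's pose just before it. get_calibration takes no time and is no camera call.
- order.job_done(): hands the job in; it is judged then, once.
The state is a dict: "clock": time; "joint_pos": joint angles; "joint_vel": joint speeds; "tau": joint torques, N m; "eef_pos": TCP position; "tool_rot": TCP orientation; "ft_force": force on the tool from outside, world axes, zero at the start; "ft_torque": the same for the moment, N m; "grip_width": finger opening in m; "grasp_force": force on a finger pad.
Only numpy, scipy, OpenCV 4.12 (cv2) and the standard library are available. Lean on these libraries where they do the work, as an engineer would, in place of code of your own. Each camera call takes 0.05 s, during which the arm holds its last target. There are 200 camera calls.

TASK

Two round parts tubs stand on the bench; one is already closed, the other's lid sits high and loose because it was turned past its thread. On the loose one, turn the lid back anticlockwise until its lugs line up with the notches and it drops into the thread, then screw it clockwise as far as it goes, so that it ends level and flush with the rim, and let go. Leave the closed tub alone.

Things in the scene. Friction and masses are not known exactly. Their poses are not given: they have to be found in the camera images.
- lid_grip (a point): Loose white lid: disc 74 mm wide, 18 thick, with a grip bar across it (56 long, 14 wide, 34 tall). Point on the lid's axis, 23 mm over the disc's top, 11 under the bar's top; z up, x along the bar. Under the bar's ends two lugs, 24 wide, 4 thick, reach 49 mm from the axis. Start: lugs lie on the rim (disc top 74 mm, bar top 108 over the bench), turned 45-65 deg clockwise past the notches. 0.1 kg.
- lid_tip (a point): Near the end of one lug: 45 mm from the lid's axis along its +x (bar) direction, 35 mm below lid_grip. The other lug is opposite. At the start this lug lies 45-65 degrees clockwise (from above) of the notch on the tub's +x side, and goes back to that one.
- tub: Grey tub under the loose lid, fixed, 116 mm wide, 60 tall; origin centre of underside. Rim opening 82 mm. Notches in the rim at its +x and -x, a pip outside each; lugs within 10 deg of their middles drop 12 mm. Then the thread runs clockwise from above 70 deg to a stop, falling 2 mm, 3 mm vertical play. Home: bar 70 deg clockwise of notches, disc flush, bar top at 94 mm; no spring-back.
- other_tub: An equal tub that is already closed (its lid lies flush with the rim), also fixed to the bench; origin at the centre of its underside. To be left alone.
Mind the look-alikes: they are no part of the job. Leave any red look-alike of the part that bears lid_grip alone.

How it is judged:
By the outcome, as a careful person would: the job done as asked, in the order asked, and still so for the second after the job is handed in, with the robot touching nothing.
It also fails if it takes over 35 s, if anything falls off the work surface, if the arm or the gripper's body presses on something with over 40 N, if the wrist force passes 120 N, or if a joint passes its speed limit or range.

## Working session

There is one attempt and no reset: what is moved stays moved. The work goes in short steps, Python scripts to look and compute and a tool call to move; the robot and the scene stay as the last step left them, time stands still between calls to the robot, and variables do not carry over. Pictures are saved under pics/ and viewed, at most 10 in all, crops included, and the job is handed in when it is done.

Besides the shell and the picture viewer there is one more tool, called after ">>>" as name([rows], argument=value, ...), one row to a line, values as JSON. apply_moves: Moves the arm, as the interface text tells. Its arguments: {"type":"object","properties":{"targets":{"type":"array","items":{"type":"array","items":{"type":"array","items":{"type":"number"}}}}},"required":["targets"]}

```bash
mkdir -p pics
python3 - <<'E'
from workcell import get_obs, imaging
import cv2,numpy as np
o=get_obs();print({k:np.round(v,3) for k,v in o.items()})
for n in("top","side"):
    p,d=imaging.camera(n);cv2.imwrite(f"pics/{n}0.png",p);np.save(f"{n}0.npy",d)
    c=imaging.get_calibration(n);print(n,c)
E
```

```text
{'clock': np.float64(0.0), 'joint_pos': array([-1.317,  0.241,  0.004,  1.335, -0.   ,  1.571]), 'joint_vel': array([-0.002,  0.   , -0.001, -0.001, -0.   ,  0.   ]), 'tau': array([-1.0000e-03, -3.7232e+01,  2.5241e+01,  1.7000e-02, -0.0000e+00,
       -0.0000e+00]), 'eef_pos': array([ 0.125, -0.483,  0.219]), 'tool_rot': array([ 0.992,  0.127, -0.   , -0.001]), 'ft_force': array([ 0.807, -0.282,  0.177]), 'ft_torque': array([ 0.004, -0.041,  0.021]), 'grasp_force': np.float64(0.0), 'grip_width': np.float64(0.085)}
top {'camera_matrix': array([[514.28425885,   0.        , 319.26402502],
       [  0.        , 514.28425885, 208.09798   ],
       [  0.        ,   0.        ,   1.        ]]), 'k1': -0.0342363496643464, 'eye': array([ 0.19970182, -0.02304632,  1.25179757]), 'rotation': array([ 0.71183968, -0.69562059,  0.065401  , -0.07154694])}
side {'camera_matrix': array([[463.10327005,   0.        , 319.36336419],
       [  0.        , 463.10327005, 193.5958545 ],
       [  0.        ,   0.        ,   1.        ]]), 'k1': -0.12292745575835906, 'eye': array([0.31295891, 0.83805114, 0.67873404]), 'rotation': array([-0.05632992,  0.88600559, -0.45838553,  0.04127637])}
```

View pics/top0.png

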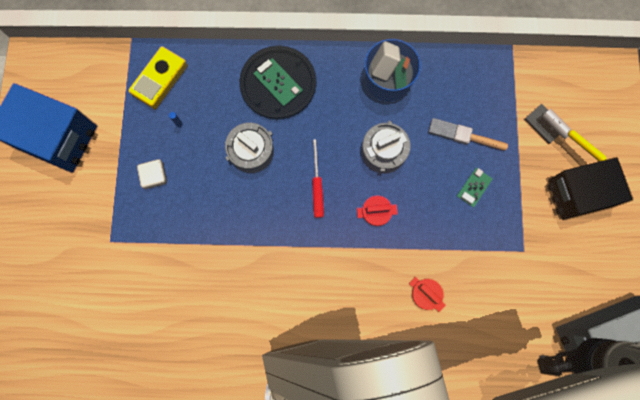

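The top view shows two tubs with white lids, at (249,147) and (386,147). There are also two red look-alike lids, at (377,210) and (428,294). I'll measure lid heights and enlarge both tubs.

```bash
cat > h.py <<'E'
import numpy as np,cv2
from workcell import get_obs, imaging
from scipy.spatial.transform import Rotation as R
def pose(n,o=None):
    c=imaging.get_calibration(n)
    if n!="wrist": return R.from_quat(c["rotation"]).as_matrix(),np.array(c["eye"]),c
    T=np.array(c["hand_eye"]);A=R.from_quat(o["tool_rot"]).as_matrix()
    return A@T[:3,:3],A@T[:3,3]+o["eef_pos"],c
def cloud(d,P):
    Rm,e,c=P;K=c["camera_matrix"];h,w=d.shape
    v,u=np.mgrid[:h,:w].astype(np.float32)
    s=cv2.undistortPoints(np.stack([u,v],-1).reshape(-1,1,2),K,np.array([c["k1"],0,0,0.])).reshape(h,w,2)
    X=np.dstack([s[...,0]*d,s[...,1]*d,d])@Rm.T+e
    X[d==0]=np.nan
    return X
E
python3 - <<'E'
from h import *
p=cv2.imread("pics/top0.png");X=cloud(np.load("top0.npy"),pose("top"))
print("ground",X[220,200])
for u,v in((249,147),(386,147)):
    q=X[v-25:v+26,u-25:u+26].reshape(-1,3);q=q[np.isfinite(q[:,2])]
    print((u,v),np.percentile(q[:,2],[50,80,90,95,98,99.5]).round(4),np.histogram(q[:,2],np.arange(0.0,.13,.006))[0])
    b=q[q[:,2]>np.percentile(q[:,2],99)-.012];m=b[:,:2].mean(0);w,V=np.linalg.eigh(np.cov(b[:,:2].T));print(len(b),b.mean(0).round(4),V[:,1],np.sqrt(w*12))
    r=q[q[:,2]>.05];print("all",r.mean(0))
cv2.imwrite("pics/crop.png",np.hstack([cv2.resize(p[117:177,u-30:u+30],(400,400),interpolation=cv2.INTER_CUBIC) for u in(249,386)]))
for n,a in(("top",0),):print(pose(n)[0])
E
```

```text
ground [0.40839184 0.28493829 0.00250407]
(249, 147) [0.0548 0.0597 0.0619 0.0887 0.0931 0.0958] [239  15  32  24  67  26  46 194 179 885 280  12  13  16  31 101  13   0
   0   0   0]
151 [0.5852 0.1657 0.0918] [0.61466757 0.78878627] [0.0149151  0.05810222]
all [0.58413635 0.16487109 0.06175736]
(386, 147) [0.0568 0.072  0.0759 0.1039 0.1074 0.1093] [269  24  21  27  73  62  34 121 107 464 255 220 305  14  15  18  20 106
  38   1   0]
163 [ 0.5913 -0.1684  0.1058] [-0.45060385  0.89272401] [0.01541489 0.05710034]
all [ 0.58953629 -0.16735545  0.06933033]
[[ 0.0236694  -0.9809822   0.19264911]
 [-0.99969917 -0.02198605  0.01087135]
 [-0.006429   -0.19284847 -0.98120749]]
```

View pics/crop.png

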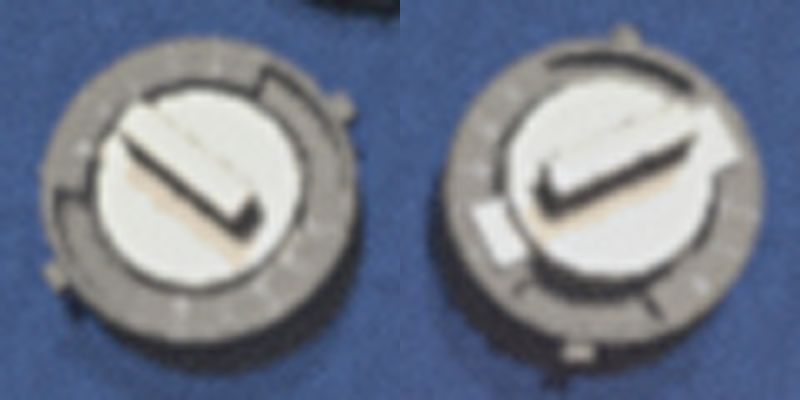

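View pics/side0.png

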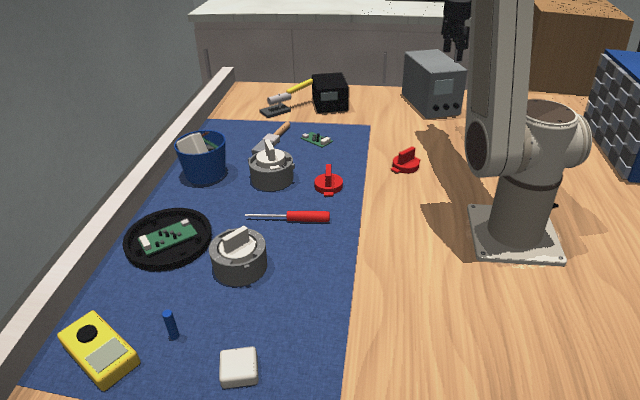

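The loose tub is the right-hand one at (386,147): its bar top is at about 107 mm, its disc at about 74 mm, and its lugs are visible on the rim. The left one at (249,147) is flush, with its bar top at 94 mm. The red parts, at (377,210) and (428,294) in the top view, are look-alikes. The crop confirms the choice: the notches and pips point at roughly −9° world, and the bar at −63°. Next I'll approach it.

>>> apply_moves([
  [[0.8,0.55,0.1,-2,1],[0.8,0.55,0.1,-2,1],[0.8,0.55,0.1,-2,1],[0.8,0.55,0.1,-2,1],[0.8,0.55,0.1,-2,1],[0.8,0.55,0.1,-2,1],[0.8,0.55,0.1,-2,1],[0.8,0.55,0.1,-2,1]],
])

```text
clock: 0.77
eef_pos: [0.3826, -0.3064, 0.2516]
tool_rot: [1.0, -0.014, -0.0, -0.0]
ft_force: [-0.1, -1.2, -0.1]
grip_width: 0.0855
grasp_force: 0.0
```

```bash
python3 -c "
from h import *
o=get_obs();print(o['clock'],o['joint_pos'].round(3),o['eef_pos'],R.from_quat(o['tool_rot']).as_euler('zyx',degrees=True))"
```

```text
0.7667 [-0.675  0.21   0.049  1.41  -0.     2.494] [ 0.38260356 -0.30644387  0.25160757] [ 1.56375471e+00 -3.01122975e-02 -1.79981037e+02]
```

>>> apply_moves([
  [[0.5,0.35,0,7,1],[0.5,0.35,0,7,1],[0.5,0.35,0,7,1],[0.5,0.35,0,7,1],[0.5,0.35,0,7,1],[0.5,0.35,0,7,1],[0.5,0.35,0,7,1],[0.5,0.35,0,7,1]],
])

```text
clock: 1.43
eef_pos: [0.5421, -0.195, 0.251]
tool_rot: [0.887, 0.461, -0.0, -0.0]
ft_force: [0.3, -0.7, -0.0]
grip_width: 0.0857
grasp_force: 0.0
```

>>> apply_moves([
  [[0.5,0.35,0,7,1],[0.5,0.35,0,7,1],[0.2,0,0,7,1],[0,0,0,7,1],[0,0,0,7,1],[0,0,0,7,1],[0,0,0,7,1],[0,0,0,7,1]],
])

```text
clock: 2.1
eef_pos: [0.5893, -0.1678, 0.2509]
tool_rot: [0.567, 0.824, -0.0, -0.001]
ft_force: [-0.2, 0.4, -0.2]
grip_width: 0.0856
grasp_force: 0.0
```

>>> apply_moves([
  [[0,0,0,6,1],[0,0,0,0,1],[0,0,0,0,1]],
])

```text
clock: 2.35
eef_pos: [0.5893, -0.1679, 0.2511]
tool_rot: [0.527, 0.85, -0.0, -0.001]
ft_force: [0.1, -1.3, -0.3]
grip_width: 0.0852
grasp_force: 0.0
```

Run:
```python
from h import *
o=get_obs();print(o['clock'],o['joint_pos'].round(3),o['eef_pos'],R.from_quat(o['tool_rot']).as_euler('zyx',degrees=True))
p,d=imaging.camera("wrist");cv2.imwrite("pics/w1.png",p);np.save("w1.npy",d)
X=cloud(d,pose("wrist",o))
near=np.hypot(X[...,0]-.591,X[...,1]+.168)<.075
for lo,hi in((.098,.115),(.066,.08)):
    m=near&(X[...,2]>lo)&(X[...,2]<hi)
    b=X[m];print(len(b))
    if len(b)<20: continue
    c,s,a=cv2.minAreaRect((b[:,:2]*1000).astype(np.float32));print(b.mean(0),c,s,a)
    w,V=np.linalg.eigh(np.cov(b[:,:2].T));print(np.degrees(np.arctan2(*V[::-1,1])))
```

```text
2.35 [-0.278  0.467  0.412  1.517  0.     0.833] [ 0.58930077 -0.16790989  0.25113989] [-1.16385887e+02 -6.28605608e-02 -1.79980328e+02]
776
[ 0.59303326 -0.16550241  0.10733089] (593.6470336914062, -166.4056854248047) (13.166979789733887, 55.3348503112793) 26.37508201599121
116.72919287879039
2721
[ 0.59234875 -0.16449605  0.07356971] (593.7411499023438, -166.861572265625) (72.76483917236328, 73.00987243652344) 71.29029846191406
-153.08424184380837
```

View pics/w1.png

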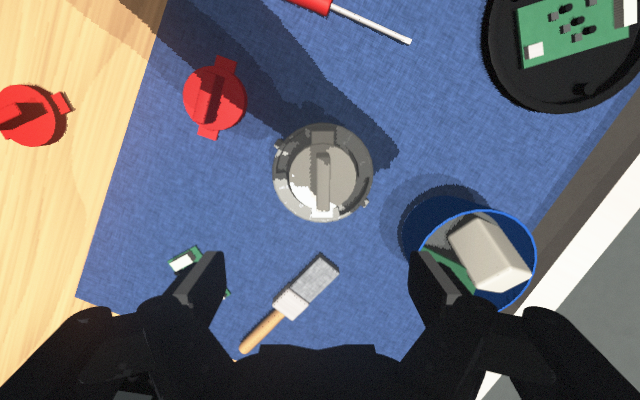

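The wrist view shows the loose lid at (322,180), with its bar lined up with the jaws. The axis is about (0.593, −0.167) and the bar is at 116.7°. I'll descend and grip.

>>> apply_moves([
  [[0.09,0.02,-0.7,0.3,0.2],[0,0,-0.7,0,0.2],[0,0,-0.7,0,0.2],[0,0,-0.7,0,0.2],[0,0,-0.6,0,0.2],[0,0,-0.4,0,0.2],[0,0,0,0,0.2],[0,0,0,0,0.2]],
])

```text
clock: 3.07
eef_pos: [0.5923, -0.167, 0.0988]
tool_rot: [0.524, 0.852, -0.0, -0.001]
ft_force: [0.3, -0.4, 0.2]
grip_width: 0.0514
grasp_force: 0.0
```

>>> apply_moves([
  [[0,0,0,0,-0.3],[0,0,0,0,-0.6],[0,0,0,0,-1],[0,0,0,0,-1],[0,0,0,0,-1],[0,0,0,0,-1],[0,0,0,0,-1],[0,0,0,0,-1]],
])

```text
clock: 3.73
eef_pos: [0.5931, -0.1672, 0.0998]
tool_rot: [0.524, 0.852, 0.0, 0.0]
ft_force: [0.5, -0.8, 0.7]
grip_width: -0.0001
grasp_force: 0.0
```

The jaws closed to nothing, so I'm looking again before doing anything else.

Run:
```python
from h import *
o=get_obs();print(o['grip_width'],o['grasp_force'])
p,d=imaging.camera("side");q,_=imaging.camera("wrist")
cv2.imwrite("pics/s2.png",np.hstack([cv2.resize(p[90:210,200:320],(400,400),interpolation=cv2.INTER_CUBIC),cv2.resize(q[100:400,170:470],(400,400))]))
```

```text
-0.00010955928432616927 0.0
```

View pics/s2.png

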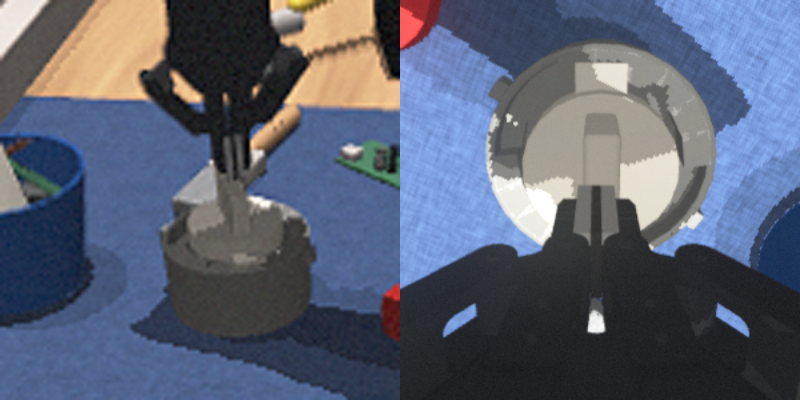

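The wrist crop shows the shut jaws over the bar's middle at (595,190), and the side crop shows the bar top just under the tips at (232,180). So the lid looks undisturbed but not gripped. I'll measure the heights.

Run:
```python
from h import *
o=get_obs()
for n in("wrist","side"):
    p,d=imaging.camera(n);X=cloud(d,pose(n,o))
    r=np.hypot(X[...,0]-.593,X[...,1]+.167)<.05
    white=(p.mean(2)>90); dark=(p.mean(2)<75)
    u=np.array([-.45,.893]);s=(X[...,:2]-[.593,-.167])@u;t=(X[...,:2]-[.593,-.167])@np.array([-.893,-.45])
    print(n)
    for z in np.arange(.04,.16,.005):
        m=r&(X[...,2]>z)&(X[...,2]<=z+.005)
        if m.sum()>3:print(round(z,3),m.sum(),"grey",int(p[m].mean()),"s",np.percentile(s[m],[2,98]).round(3),"t",np.percentile(t[m],[2,98]).round(3))
```

```text
wrist
0.04 46 grey 88 s [-0.001  0.037] t [-0.043  0.041]
0.045 1258 grey 107 s [-0.027  0.042] t [-0.047  0.048]
0.05 81 grey 83 s [-0.005  0.02 ] t [-0.043  0.049]
0.055 1800 grey 155 s [-0.037  0.048] t [-0.048  0.048]
0.06 1466 grey 175 s [-0.034  0.049] t [-0.046  0.046]
0.065 137 grey 131 s [0.024 0.044] t [-0.026  0.027]
0.07 6718 grey 181 s [-0.023  0.035] t [-0.034  0.033]
0.075 100 grey 159 s [-0.015  0.028] t [-0.03   0.032]
0.08 52 grey 126 s [0.027 0.028] t [-0.007  0.005]
0.085 60 grey 126 s [0.026 0.028] t [-0.007  0.006]
0.09 57 grey 127 s [0.027 0.028] t [-0.007  0.005]
0.095 70 grey 127 s [0.027 0.028] t [-0.007  0.006]
0.1 69 grey 128 s [0.027 0.028] t [-0.007  0.005]
0.105 1098 grey 153 s [0.006 0.028] t [-0.008  0.006]
0.115 172 grey 88 s [0.007 0.011] t [-0.01   0.013]
0.12 267 grey 79 s [0.007 0.012] t [-0.012  0.014]
0.125 292 grey 78 s [0.006 0.011] t [-0.012  0.014]
0.13 332 grey 79 s [0.006 0.012] t [-0.012  0.014]
0.135 382 grey 76 s [0.006 0.012] t [-0.012  0.014]
0.14 264 grey 87 s [0.007 0.012] t [-0.011  0.014]
0.145 614 grey 68 s [-0.01   0.012] t [-0
[... 668 characters left out ...]
.02  0.03] t [-0.009  0.003]
0.095 19 grey 93 s [-0.018  0.032] t [-0.009  0.004]
0.1 17 grey 97 s [-0.013  0.03 ] t [-0.009  0.005]
0.105 34 grey 94 s [-0.019  0.031] t [-0.009  0.004]
0.11 10 grey 87 s [-0.001  0.02 ] t [-0.01   0.004]
0.115 10 grey 62 s [0.005 0.012] t [-0.005  0.011]
0.12 17 grey 55 s [0.001 0.015] t [-0.013  0.013]
0.125 22 grey 47 s [0.001 0.015] t [-0.012  0.012]
0.13 21 grey 53 s [-0.003  0.016] t [-0.013  0.012]
0.135 21 grey 49 s [-0.003  0.014] t [-0.014  0.009]
0.14 17 grey 47 s [-0.002  0.013] t [-0.013  0.012]
0.145 28 grey 48 s [0.001 0.013] t [-0.013  0.013]
0.15 17 grey 35 s [0.002 0.014] t [-0.017  0.018]
0.155 41 grey 31 s [-0.009  0.014] t [-0.026  0.025]
```

Measured, the shut tips end at about z = 0.114 with the TCP at 0.100, so the real fingertips sit about 15 mm above the TCP. That puts them about 30 mm higher than the text says. The lid is untouched. I'll open partway, go about 27 mm lower while watching the force, and grip.

>>> apply_moves([
  [[0,0,0,0,-0.2],[0,0,0,0,-0.2],[0,0,0,0,-0.2],[0,0,0,0,-0.2],[0,0,-0.1,0,-0.2],[0,0,-0.15,0,-0.2],[0,0,0,0,-0.2]],
])

```text
clock: 4.52
eef_pos: [0.5921, -0.1669, 0.088]
tool_rot: [0.524, 0.852, -0.0, -0.001]
ft_force: [-0.0, 0.2, -0.2]
grip_width: 0.034
grasp_force: 0.0
```

Run:
```python
from h import *
o=get_obs();print(o['eef_pos'],o['grip_width'],o['ft_force'])
p,d=imaging.camera("wrist");X=cloud(d,pose("wrist",o))
u=np.array([-.45,.893]);s=(X[...,:2]-[.593,-.167])@u;t=(X[...,:2]-[.593,-.167])@np.array([-.893,-.45])
r=(np.abs(s)<.06)&(np.abs(t)<.07)&(p.mean(2)<100)
for z in np.arange(.075,.2,.005):
    m=r&(X[...,2]>z)&(X[...,2]<=z+.005)
    if m.sum()>3:print(round(z,3),m.sum(),"s",np.percentile(s[m],[2,98]).round(3),"t",np.percentile(t[m],[2,98]).round(3), "min|t|",np.abs(t[m]).min().round(3))
```

```text
[ 0.59213736 -0.16689417  0.0880342 ] 0.0339943088882845 [-0.01051931  0.21603641 -0.23210361]
0.1 60 s [-0.008  0.012] t [-0.016  0.02 ] min|t| 0.015
0.105 197 s [-0.008  0.012] t [-0.027  0.03 ] min|t| 0.015
0.11 262 s [-0.009  0.012] t [-0.028  0.032] min|t| 0.015
0.115 294 s [-0.008  0.012] t [-0.028  0.032] min|t| 0.015
0.12 318 s [-0.008  0.012] t [-0.028  0.032] min|t| 0.015
0.125 348 s [-0.008  0.012] t [-0.028  0.032] min|t| 0.015
0.13 245 s [-0.009  0.012] t [-0.024  0.022] min|t| 0.015
0.135 651 s [-0.009  0.013] t [-0.022  0.026] min|t| 0.015
0.14 594 s [-0.004  0.015] t [-0.036  0.039] min|t| 0.017
0.145 1275 s [0.007 0.015] t [-0.045  0.047] min|t| 0.016
0.15 3038 s [-0.009  0.015] t [-0.047  0.05 ] min|t| 0.015
0.155 4532 s [-0.01   0.013] t [-0.049  0.052] min|t| 0.014
0.16 2347 s [-0.01   0.017] t [-0.051  0.054] min|t| 0.013
0.165 2992 s [-0.01   0.018] t [-0.053  0.056] min|t| 0.012
0.17 5048 s [-0.008  0.018] t [-0.054  0.057] min|t| 0.0
0.175 5940 s [-0.002  0.018] t [-0.056  0.059] min|t| 0.0
0.18 6494 s [0.004 0.018] t [-0.058  0.061] min|t| 0.0
0.185 6448 s [0.011 0.019] t [-0.06   0.064] min|t| 0.0
0.19 2261 s [0.012 0.021] t [-0.059  0.063] min|t| 0.0
0.195 1096 s [0.019 0.021] t [-0.018  0.022] min|t| 0.006
```

>>> apply_moves([
  [[0,0,-0.2,0,-0.2],[0,0,-0.25,0,-0.2],[0,0,0,0,-0.6],[0,0,0,0,-0.8],[0,0,0,0,-1],[0,0,0,0,-1],[0,0,0,0,-1],[0,0,0,0,-1]],
])

```text
clock: 5.23
eef_pos: [0.5932, -0.1672, 0.0719]
tool_rot: [0.524, 0.852, 0.0, 0.0]
ft_force: [0.2, 0.2, -1.1]
grip_width: 0.0129
grasp_force: 61.0
```

Gripped at 12.9 mm and 61 N. Now I'll turn it back anticlockwise by about 56°.

>>> apply_moves([
  [[0,0,0,7,-1],[0,0,0,7,-1],[0,0,0,7,-1],[0,0,0,7,-1],[0,0,0,7,-1],[0,0,0,7,-1],[0,0,0,7,-1],[0,0,0,7,-1]],
])

```text
clock: 5.9
eef_pos: [0.5932, -0.1672, 0.0719]
tool_rot: [0.059, 0.998, -0.0, 0.0]
ft_force: [0.1, 0.1, -1.5]
grip_width: 0.013
grasp_force: 61.2
```

>>> apply_moves([
  [[0,0,0,0,-1],[0,0,0,0,-1]],
])

```text
clock: 6.07
eef_pos: [0.5932, -0.1672, 0.0719]
tool_rot: [0.064, 0.998, -0.0, 0.0]
ft_force: [0.2, -0.1, -1.0]
grip_width: 0.0128
grasp_force: 61.2
```

Run:
```python
from h import *
o=get_obs();q=o['tool_rot'];print(o['eef_pos'],o['ft_force'],o['ft_torque'],2*np.degrees(np.arctan2(q[1],q[0])),o['joint_pos'][5])
p,d=imaging.camera("wrist");X=cloud(d,pose("wrist",o))
r=np.hypot(X[...,0]-.593,X[...,1]+.167);a=np.degrees(np.arctan2(X[...,1]+.167,X[...,0]-.593))
m=(r>.059)&(r<.066)&(X[...,2]>.015)&(X[...,2]<.08)
print("pip",np.histogram(a[m],np.arange(-180,181,6)))
m=(r>.05)&(r<.057)&(X[...,2]>.03)
for k in range(-180,180,5):
    w=m&(a>=k)&(a<k+5)
    if w.sum()>5:print(k,w.sum(),np.median(X[w][:,2]).round(4),end="; ")
print("lid top",np.median(X[(r<.036)&(X[...,2]>.05)&(X[...,2]<.085)][:,2]))
i=cv2.resize(p,(800,500));cv2.imwrite("pics/w3.png",i)
```

```text
[ 0.59321209 -0.16718605  0.0718722 ] [ 0.19234527 -0.14911488 -0.96046204] [ 0.03475864  0.01579725 -0.02908999] 172.6655124631954 -0.14667673459851424
pip (array([  0,   0,   0,   0,   0,   0,   0,   0,   0,   0,   0,   0,   0,
         0,   0,   0,   0,   0,   0,   0,   0,   0,   0,   0,   0,   0,
         0,   0,   0,   0,   0,   0,   0,   0,   0,   0,   0,   0,   0,
         1,   0,   0,   0,   0,   0,   0,   0,   0,   0,   0,   0,   0,
         0,   0,   0,   0,   0,  31, 109,  27]), array([-180, -174, -168, -162, -156, -150, -144, -138, -132, -126, -120,
       -114, -108, -102,  -96,  -90,  -84,  -78,  -72,  -66,  -60,  -54,
        -48,  -42,  -36,  -30,  -24,  -18,  -12,   -6,    0,    6,   12,
         18,   24,   30,   36,   42,   48,   54,   60,   66,   72,   78,
         84,   90,   96,  102,  108,  114,  120,  126,  132,  138,  144,
        150,  156,  162,  168,  174,  180]))
-180 113 0.0591; -175 107 0.0592; -170 101 0.059; -165 99 0.0592; -160 100 0.0592; -155 104 0.0594; -150 99 0.0594; -145 93 0.0595; -140 96 0.0594; -135 92 0.0593; -130 92 0.0597; -125 90 0.0595; -120 87 0.0594; -115 2120 0.1655; -110 184 0.1589; -105 85 0.0594; -100 83 0.0595; -95 84 0.0596; -90 79 0.0595; -85 78 0.0595; -80 75 0.0594; -75 74 0.0595; -70 78 0.0594; -65 69 0.0593; -60 28 0.0591; 40 25 0.0593; 45 74 0.0593; 50 75 0.0593; 55 74 0.0594; 60 86 0.0593; 65 82 0.0594; 70 81 0.0596; 75 91 0.0596; 80 87 0.0595; 85 93 0.0596; 90 111 0.0596; 95 2134 0.1663; 100 98 0.0596; 105 104 0.0595; 110 100 0.0594; 115 99 0.0595; 120 108 0.0596; 125 106 0.0595; 130 103 0.0594; 135 132 0.0591; 140 94 0.0591; 145 103 0.0589; 150 107 0.0589; 155 112 0.0588; 160 112 0.0588; 165 97 0.0592; 170 97 0.0591; 175 105 0.0591; lid top 0.07590242028396926
```

View pics/w3.png

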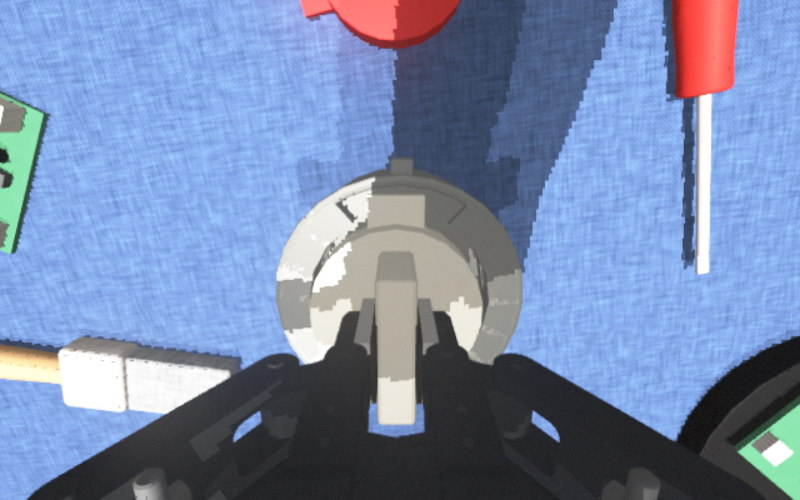

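The lug at (400,205) sits between the notch edges at (350,205) and (455,205), in line with the pip at (401,165). The pip measures 171° and the bar 172.7°. I'll lower it.

>>> apply_moves([
  [[0,0,-0.05,-1,-1],[0,0,-0.05,0,-1],[0,0,-0.05,0,-1],[0,0,-0.05,0,-1],[0,0,0,0,-1]],
])

```text
clock: 6.53
eef_pos: [0.5927, -0.167, 0.0629]
tool_rot: [0.071, 0.997, 0.0, -0.001]
ft_force: [-0.2, -0.1, -0.9]
grip_width: 0.0128
grasp_force: 61.2
```

>>> apply_moves([
  [[0,0,-0.03,0,-1],[0,0,-0.03,0,-1],[0,0,-0.03,0,-1],[0,0,0,0,-1]],
])

```text
clock: 6.87
eef_pos: [0.593, -0.1671, 0.0598]
tool_rot: [0.071, 0.997, 0.0, -0.0]
ft_force: [0.1, -0.2, -0.5]
grip_width: 0.0124
grasp_force: 61.2
```

>>> apply_moves([
  [[0,0,-0.02,0,-1],[0,0,-0.02,0,-1],[0,0,0,0,-1]],
])

```text
clock: 7.12
eef_pos: [0.593, -0.1671, 0.0583]
tool_rot: [0.071, 0.997, 0.0, -0.0]
ft_force: [-0.7, -0.2, -1.2]
grip_width: 0.0128
grasp_force: 61.2
```

```bash
cat > l.py <<'E'
from h import *
o=get_obs();q=o['tool_rot'];print(o['clock'],o['eef_pos'],o['ft_force'].round(1),o['ft_torque'].round(2),2*np.degrees(np.arctan2(q[1],q[0])),o['joint_pos'][5])
p,d=imaging.camera("wrist");X=cloud(d,pose("wrist",o))
r=np.hypot(X[...,0]-.593,X[...,1]+.167)
z=X[...,2]
print("disc",np.median(z[(r<.034)&(z>.05)&(z<.085)]),"rim",np.median(z[(r>.05)&(r<.057)&(z>.05)&(z<.07)]),"bar",np.median(z[(r<.03)&(z>.085)&(z<.115)&(p.mean(2)>110)]))
E
python3 l.py
```

```text
7.1167 [ 0.59304345 -0.16714515  0.05834655] [-0.7 -0.2 -1.2] [0.05 0.01 0.03] 171.83893440507984 -0.13228427849961322
disc 0.06249308435662218 rim 0.059386136678964 bar 0.09623633206893133
```

It's in the thread: the disc is at 62.5 mm. Now I'll screw it clockwise while following it down.

>>> apply_moves([
  [[0,0,-0.02,-4,-1],[0,0,-0.01,-7,-1],[0,0,-0.01,-7,-1],[0,0,-0.005,-7,-1],[0,0,-0.005,-7,-1],[0,0,-0.005,-7,-1],[0,0,-0.005,-7,-1],[0,0,0,-7,-1]],
])

```text
clock: 7.83
eef_pos: [0.5933, -0.1672, 0.0564]
tool_rot: [0.511, 0.859, 0.0, 0.0]
ft_force: [-0.1, 0.4, -1.4]
grip_width: 0.0132
grasp_force: 61.3
```

>>> apply_moves([
  [[0,0,0,0,-1],[0,0,0,0,-1]],
])

```text
clock: 8.0
eef_pos: [0.5933, -0.1671, 0.0563]
tool_rot: [0.507, 0.862, 0.0, 0.0]
ft_force: [-0.5, 0.2, -0.5]
grip_width: 0.0126
grasp_force: 61.3
```

```bash
python3 l.py
```

```text
8.0 [ 0.59333626 -0.16713118  0.05626932] [-0.5  0.2 -0.5] [ 0.09 -0.09 -0.04] 119.01671722969388 0.7896602421315643
disc 0.060440503350171634 rim 0.05934420146351546 bar 0.09420104026888715
```

>>> apply_moves([
  [[0,0,-0.005,-5,-1],[0,0,-0.005,-5,-1],[0,0,0,-4,-1],[0,0,0,-1,-1],[0,0,0,0,-1]],
])

```text
clock: 8.47
eef_pos: [0.5935, -0.1669, 0.0558]
tool_rot: [0.616, 0.788, 0.0, 0.0]
ft_force: [1.3, 1.2, -0.4]
grip_width: 0.013
grasp_force: 61.3
```

```bash
python3 l.py
```

```text
8.4667 [ 0.59351356 -0.16685797  0.05584932] [ 1.3  1.2 -0.4] [ 0.29 -0.22  0.08] 103.98948528797426 1.0522207389571427
disc 0.06003601409769457 rim 0.059307087404291844 bar 0.09378527670180113
```

>>> apply_moves([
  [[0,0,0,-1,-1],[0,0,0,-1,-1],[0,0,0,-1,-1],[0,0,0,0,-1]],
])

```text
clock: 8.85
eef_pos: [0.5949, -0.1668, 0.0561]
tool_rot: [0.637, 0.771, 0.001, 0.001]
ft_force: [4.6, 2.5, -1.8]
grip_width: 0.0128
grasp_force: 61.1
```

```bash
python3 l.py
```

```text
8.85 [ 0.59488612 -0.16679429  0.05613135] [ 4.6  2.5 -1.8] [ 0.53 -1.17  0.27] 100.85926940518893 1.107153639863919
disc 0.0603147937932097 rim 0.059329371094183014 bar 0.09406687588045491
```

Lateral force and torque are rising, so the stop is near. I'll push slightly further.

>>> apply_moves([
  [[0,0,-0.01,-1,-1],[0,0,-0.01,-1,-1],[0,0,0,-1,-1],[0,0,0,0,-1]],
])

```text
clock: 9.23
eef_pos: [0.5953, -0.1668, 0.056]
tool_rot: [0.656, 0.755, 0.001, 0.002]
ft_force: [4.5, 0.8, 0.7]
grip_width: 0.0126
grasp_force: 66.2
```

```bash
python3 l.py
```

```text
9.2333 [ 0.59530931 -0.1667684   0.05603173] [4.5 0.8 0.7] [ 0.53 -1.12  1.27] 98.0201793280773 1.1571383158987485
disc 0.06018559173876756 rim 0.05931537454209482 bar 0.09394714612335
```

The stop is reached, with torque at 1.3 N m. I'll press down about 1 mm to seat it, then release and retreat.

>>> apply_moves([
  [[0,0,-0.02,0,-1],[0,0,-0.02,0,-1],[0,0,0,0,-1]],
])

```text
clock: 9.53
eef_pos: [0.5954, -0.1668, 0.0558]
tool_rot: [0.656, 0.755, 0.002, 0.002]
ft_force: [3.7, 3.8, 8.5]
grip_width: 0.013
grasp_force: 67.1
```

```bash
python3 l.py
```

```text
9.5333 [ 0.59535716 -0.16677304  0.05579572] [3.7 3.8 8.5] [ 0.65 -0.61  1.21] 98.02624765710841 1.1570212138110707
disc 0.06000430049296185 rim 0.059263648568460864 bar 0.0937273116443465
```

>>> apply_moves([
  [[0,0,0.01,0,-0.5],[0,0,0,0,-0.3],[0,0,0,0,-0.2],[0,0,0,0,-0.2],[0,0,0.3,0,-0.2],[0,0,0.8,0,0],[0,0,1,0,0.5],[0,0,1,0,1]],
])

```text
clock: 10.25
eef_pos: [0.5914, -0.1672, 0.1772]
tool_rot: [0.657, 0.753, -0.001, -0.002]
ft_force: [1.2, -0.4, -0.3]
grip_width: 0.0657
grasp_force: 0.0
```

>>> apply_moves([
  [[0,0,0.8,0,1],[0,0,0,0,1],[0,0,0,0,1]],
])

```text
clock: 10.5
eef_pos: [0.5943, -0.168, 0.2123]
tool_rot: [0.657, 0.754, 0.001, 0.002]
ft_force: [0.1, 0.5, -0.3]
grip_width: 0.0854
grasp_force: 0.0
```

```bash
python3 l.py
python3 - <<'E'
from h import *
o=get_obs();p,d=imaging.camera("wrist");X=cloud(d,pose("wrist",o));z=X[...,2];r=np.hypot(X[...,0]-.593,X[...,1]+.167)
b=X[(r<.04)&(z>.08)&(z<.115)];w,V=np.linalg.eigh(np.cov(b[:,:2].T));print(np.degrees(np.arctan2(*V[::-1,1])),b.mean(0))
D=X[(r<.034)&(z>.05)&(z<.07)];A=np.c_[D[:,:2]-[.593,-.167],np.ones(len(D))];print("tilt",np.linalg.lstsq(A,D[:,2],rcond=None)[0])
a=np.degrees(np.arctan2(X[...,1]+.167,X[...,0]-.593));m=(r>.060)&(r<.066)&(z>.03)&(z<.08);print("pips",[np.round((np.median(a[m&s]),m[s].sum()),1) for s in ((a>150),(abs(a)<40))])
cv2.imwrite("pics/w4.png",cv2.resize(p,(800,500)))
E
```

```text
10.5 [ 0.59429071 -0.16802003  0.21226183] [ 0.1  0.5 -0.3] [-0.05 -0.    0.02] 97.79353413763239 1.1594829852474644
disc 0.05975265956896664 rim 0.05947268199541725 bar 0.09348253401295015
100.81378084385794 [ 0.59244262 -0.16656645  0.09305586]
tilt [0.03169932 0.01668652 0.05970874]
pips [array([170.1,  38. ]), array([-6.8, 48. ])]
```

View pics/w4.png

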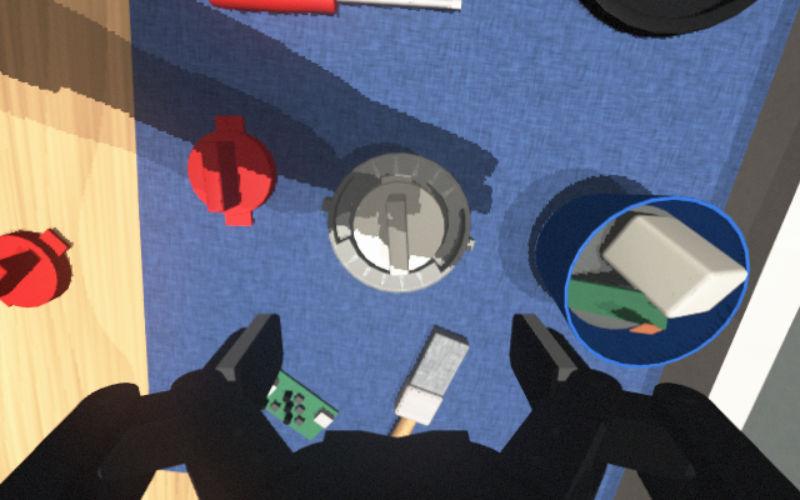

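The view shows the lid at (400,222) inside the rim, with the bar at 100.8°, which is about 70° past the notches at 170–173°. I'll check that it is level against the rim plane.

Run:
```python
from h import *
def fit(D,c):
    A=np.c_[D[:,:2]-c,np.ones(len(D))]
    k=np.ones(len(D),bool)
    for _ in range(5):
        x=np.linalg.lstsq(A[k],D[k,2],rcond=None)[0];e=D[:,2]-A@x;k=abs(e)<.0025
    return x.round(4)
for n in("wrist","top"):
    o=get_obs();p,d=imaging.camera(n);X=cloud(d,pose(n,o));z=X[...,2]
    for c in([.593,-.167],[.585,.166]):
        r=np.hypot(X[...,0]-c[0],X[...,1]-c[1])
        if ((r<.03)&(z>.05)).sum()<50: continue
        b=X[(r<.03)&(z>.085)&(z<.12)]
        print(n,c,"disc",fit(X[(r<.033)&(z>.05)&(z<.07)],c),"rim",fit(X[(r>.048)&(r<.056)&(z>.05)&(z<.066)],c),"bar",fit(b,c))
```

```text
wrist [0.593, -0.167] disc [0.0318 0.0142 0.0597] rim [-0.0003  0.0002  0.0595] bar [0.0208 0.0104 0.0935]
top [0.593, -0.167] disc [0. 0. 0.] rim [0. 0. 0.] bar [0. 0. 0.]
top [0.585, 0.166] disc [-0.0136 -0.0208  0.0588] rim [-0.0011 -0.0007  0.058 ] bar [0.0363 0.0446 0.0929]
```

The rim is level, but the lid reads about 2° of tilt about the bar axis, within the thread play. I released with torque and side load still wound up, so I'll regrip squarely without load to level it.

>>> apply_moves([
  [[0,0,0,3,0.2],[0,0,0,0,-0.2],[0,0,0,0,-0.2],[0,0,0,0,-0.2]],
])

```text
clock: 11.03
eef_pos: [0.5927, -0.1671, 0.2086]
tool_rot: [0.638, 0.77, -0.0, -0.001]
ft_force: [-0.1, 1.1, -0.4]
grip_width: 0.0386
grasp_force: 0.0
```

```bash
cat > t.py <<'E'
from h import *
def fit(D,c=[.593,-.167]):
    A=np.c_[D[:,:2]-c,np.ones(len(D))];k=np.ones(len(D),bool)
    for _ in range(5):
        x=np.linalg.lstsq(A[k],D[k,2],rcond=None)[0];k=abs(D[:,2]-A@x)<.0025
    return x.round(4)
o=get_obs();q=o['tool_rot'];print(o['clock'],o['eef_pos'],R.from_quat(q).as_matrix()[:,2].round(4),2*np.degrees(np.arctan2(q[1],q[0])))
p,d=imaging.camera("wrist");X=cloud(d,pose("wrist",o));z=X[...,2];r=np.hypot(X[...,0]-.593,X[...,1]+.167)
b=X[(r<.04)&(z>.091)&(z<.097)&(p.mean(2)>90)];c,s,_=cv2.minAreaRect((b[:,:2]*1000).astype(np.float32));w,V=np.linalg.eigh(np.cov(b[:,:2].T));print("bar",c,s,np.degrees(np.arctan2(*V[::-1,1])))
print("disc",fit(X[(r<.033)&(z>.05)&(z<.07)]))
E
python3 t.py
```

```text
11.0333 [ 0.59265886 -0.16706526  0.20862049] [-2.e-03  5.e-04 -1.e+00] 100.78393681096155
bar (592.5101928710938, -168.32322692871094) (12.921496391296387, 55.36181640625) 100.7372904005595
disc [0.0321 0.014  0.0597]
```

>>> apply_moves([
  [[0,0,-0.8,0,-0.2],[0,0,-0.9,0,-0.2],[0,0,-0.8,0,-0.2],[0,0,-0.7,0,-0.2],[0,0,-0.4,0,-0.2],[0,0,-0.15,0,-0.2],[0,0,0,0,-0.2]],
])

```text
clock: 11.67
eef_pos: [0.5916, -0.1668, 0.0576]
tool_rot: [0.637, 0.771, -0.001, -0.002]
ft_force: [-0.5, 0.4, -0.3]
grip_width: 0.0339
grasp_force: 0.0
```

>>> apply_moves([
  [[0,0,0,0,-0.6],[0,0,0,0,-0.8],[0,0,0,0,-1],[0,0,0,0,-1],[0,0,0,0,-1],[0,0,0,0,-1]],
])

```text
clock: 12.17
eef_pos: [0.5948, -0.1674, 0.0615]
tool_rot: [0.637, 0.771, 0.001, 0.002]
ft_force: [1.1, 1.5, 5.7]
grip_width: 0.013
grasp_force: 61.1
```

```bash
python3 t.py; python3 l.py|head -1
```

```text
12.1667 [ 0.59477082 -0.16741035  0.06151256] [ 4.e-03 -8.e-04 -1.e+00] 100.85502369318509
bar (595.5088500976562, -166.38577270507812) (36.93180847167969, 55.7042350769043) 101.08650876822816
disc [0.0163 0.0079 0.0596]
12.2167 [ 0.59471898 -0.16738824  0.06150136] [1.4 0.4 6.4] [ 0.1  -0.41  0.08] 100.85492872097704 1.106834280377644
```

Regripping halved the tilt. A small nudge along the up-slope direction, about (0.9, 0.4), should roll it level.

>>> apply_moves([
  [[0.04,0.02,0,0,-1],[0,0,0,0,-1],[0,0,0,0,-1]],
])

```text
clock: 12.52
eef_pos: [0.5949, -0.1673, 0.0615]
tool_rot: [0.637, 0.771, -0.0, 0.001]
ft_force: [-1.3, -0.5, 8.0]
grip_width: 0.0127
grasp_force: 61.4
```

```bash
python3 t.py; python3 l.py|head -1
```

```text
12.5167 [ 0.59494449 -0.16730039  0.06147869] [ 0.0012 -0.0022 -1.    ] 100.81430333777757
bar (595.621826171875, -166.2944793701172) (37.29313278198242, 55.2186393737793) 101.02743696052977
disc [0.0118 0.006  0.0595]
12.5667 [ 0.59493273 -0.16728323  0.06147725] [-2.1 -0.6  7.8] [-0.28  0.36  0.06] 100.81424025216509 1.1088152696411127
```

>>> apply_moves([
  [[0.06,0.03,-0.02,0,-1],[0,0,0,-0.5,-1],[0,0,0,0,-1]],
])

```text
clock: 12.87
eef_pos: [0.5953, -0.1671, 0.0614]
tool_rot: [0.641, 0.768, -0.002, 0.0]
ft_force: [-7.2, -2.1, 14.9]
grip_width: 0.0127
grasp_force: 62.4
```

```bash
python3 t.py; python3 l.py|head -1
```

```text
12.8667 [ 0.59533032 -0.16709431  0.06137603] [-0.0023 -0.0043 -1.    ] 100.2825240890432
bar (596.1739501953125, -165.84677124023438) (36.935203552246094, 55.000244140625) 100.58194088937653
disc [0.0044 0.0029 0.0595]
12.9167 [ 0.59531463 -0.16712599  0.0613734 ] [-8.3 -2.7 13.9] [-0.7   1.79  0.22] 100.28820691171015 1.1198986092910765
```

Nearly level now (0.3°). I'll release and check.

>>> apply_moves([
  [[0,0,0,0,-0.7],[0,0,0,0,-0.5],[0,0,0,0,-0.3],[0,0,0,0,-0.3],[0,0,0,0,-0.3]],
])

```text
clock: 13.38
eef_pos: [0.5967, -0.165, 0.0582]
tool_rot: [0.64, 0.768, -0.0, -0.001]
ft_force: [0.2, -0.2, -0.2]
grip_width: 0.0303
grasp_force: 0.0
```

```bash
python3 t.py; python3 l.py
```

```text
13.3833 [ 0.59668482 -0.16500114  0.05821578] [-1.3e-03  4.0e-04 -1.0e+00] 100.3422285310213
bar (595.1805419921875, -165.9678955078125) (47.80198669433594, 48.92601013183594) 100.81195066257492
disc [-0.0011  0.0004  0.0596]
13.4333 [ 0.59676469 -0.16497707  0.05821627] [ 1.2  0.1 -0.1] [0.01 0.01 0.07] 100.34515710867866 1.1205103548392599
disc 0.05971768508658029 rim 0.05932596804062182 bar 0.09343117238130752
```

Level to 0.1° and flush. Retreating straight up.

>>> apply_moves([
  [[0,0,0.4,0,-0.2],[0,0,0.9,0,-0.2],[0,0,1,0,-0.2],[0,0,1,0,0],[0,0,1,0,0],[0,0,0,0,0],[0,0,0,0,0],[0,0,0,0,0]],
])

```text
clock: 14.15
eef_pos: [0.597, -0.165, 0.2304]
tool_rot: [0.64, 0.768, -0.0, -0.0]
ft_force: [-0.5, 0.2, -1.3]
grip_width: 0.0431
grasp_force: 0.0
```

```bash
python3 t.py; python3 l.py
```

```text
14.15 [ 0.5969923  -0.16504082  0.23037346] [-5.e-04  1.e-04 -1.e+00] 100.34831434982088
bar (594.1582641601562, -167.65953063964844) (13.999054908752441, 55.36603546142578) 100.90547982574935
disc [-0.0012 -0.0022  0.0597]
14.2 [ 0.5963506  -0.16490712  0.22917349] [-0.1  0.8 -0.7] [0.04 0.02 0.01] 100.34481531909378 1.120469494362172
disc 0.059724951510302215 rim 0.05948284440905088 bar 0.09359706978579435
```

```bash
python3 -c "
from workcell import order;print(order.job_done())"
```

```text
the job is handed in; nothing more can be done
None
```

The loose lid was turned back about 56° until it dropped into the notches, screwed clockwise about 70° to the stop, and released level and flush with the rim; the closed tub was not touched, and the job was handed in at about 14 s.

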